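# Clip a round tensile bar into its cradle and hold the dead-man paddle half-way

### The job

Get the round tensile bar ready for its check run: push it down past the two sprung jaws of the cradle until it sits at the bottom of both forks with the jaws closed over it, and let go of it. Only then press the dead-man paddle half-way down, so that it lies level with its side cheeks (never right down to its bottom stop), keep it there for at least two seconds, and finish while still holding it there. Leave the other things on the worktop where they are.

Things in the scene. Friction and masses are not known exactly. Their poses are not given: they have to be found in the camera images.
- test_bar: Loose round steel tensile specimen lying on the worktop, the only dumbbell-shaped bar: 160 mm long along its own y, two thick ends 16 mm in diameter and 45 mm long, thinner middle 12 mm in diameter and 70 mm long, about 0.16 kg; can roll. Origin at mid length, 8 mm off its axis (right under it at the start); use bar_middle for the axis. Either end may go in either fork.
- bar_middle (a point): Centre of the test bar: on its axis at mid length, 8 mm above the worktop as it lies. y of its frame runs along the bar.
- cradle: Fixed cradle: base plate 80x170x12 mm (x, y, z), origin centre of underside, z up, two grey forks at y = +-50 mm, each 18 mm thick in y, 82 mm free between for a gripper. Slots run along y, open on top, 18 mm wide, floor 40 mm above worktop; front (-x) tines 72 mm high, flared from 62 mm; back tines 50 mm. Bar lies along y, a thick end in each fork, centred within 10 mm.
- seat (a point): Where bar_middle is when the bar is fully home: x = y = 0 in the cradle's frame, 48 mm above the worktop. Axes as the cradle's.
- jaw_left (a joint): Sprung jaw with a free 10 mm roller just outside the fork, at y = +66 mm of the cradle, hinged low on its +x side. rad: 0 = shut, positive = swung away to +x. Shut, its roller axis is 10 mm to +x of the slot's middle and 56.5 mm above the worktop, so a bar pushed straight down swings it 0.05 to 0.1 rad and it snaps shut above the bar. Both jaws together take about 7 to 12 N.
- jaw_right (a joint): The same jaw at y = -66 mm of the cradle.
- station: Fixed dead-man station: grey base 130x76x14 mm (x, y, z), origin centre of underside, z up. At its +x end two side cheeks, tops 59 mm above the worktop, with the sprung paddle between them reaching out to -x. Cradle and station stand one on the left, one on the right, either way round, each turned up to 0.35 rad.
- paddle_axis (a point): Hinge axis of the paddle: x = +45 mm, y = 0, z = 55 mm in the station's frame; the axis is parallel to the station's y. Axes as the station's.
- paddle_pad (a point): Middle of the top of the black rubber pad (42x46 mm) where the paddle is pressed, 85 mm from the hinge along the paddle; moves with it. Released it is about 81 mm above the worktop; with the paddle level 63 mm, at x = -40 mm in the station's frame; at the bottom stop about 44 mm.
- paddle (a joint): Angle of the dead-man paddle (aluminium plate 110 x 50 x 8 mm) in rad: 0 = released, tipped up; 0.22 = half-way, the plate level and flush with the cheeks; 0.44 = bottom stop. A spring lifts it: at the pad it takes about 2 N to start it moving, 7 N at half-way, 11 N at the bottom.
- insert_a: Loose serrated steel jaw insert, 22 x 60 x 11 mm, in front of the bar on the left. Bystander to be left alone; origin at the centre of its underside.
- insert_b: Loose serrated steel jaw insert, 22 x 60 x 11 mm, behind the bar on the left. Bystander to be left alone; origin at the centre of its underside.
- hex_key_6: Loose steel hex key, 33 x 88 x 7 mm, in front of the bar on the right. Bystander to be left alone; origin at the centre of its underside.
- weight_100: Loose weight with a knob, 23 mm diameter, 39 mm tall, behind the bar on the right. Bystander to be left alone; origin at the centre of its underside.
- weight_200: Loose weight with a knob, 29 mm diameter, 48 mm tall, behind the bar on the right. Bystander to be left alone; origin at the centre of its underside.
- dowel: Loose plain wooden dowel 18 mm in diameter, 103 mm long, behind the bar (not the test bar). Bystander to be left alone; origin at the centre of its underside.
Not all that is in view belongs to the job. Several things have the shape of the cradle; the one meant has the colours described above.

How it is judged:
On the way, in this order (a step that is already met when the one before it is completed fails the run):
1. the bar is fully home in both forks with both jaws closed over it, the paddle still released (x of bar_middle in the frame of seat between -0.003 and 0.003 m and y of bar_middle in the frame of seat between -0.01 and 0.01 m and z of bar_middle in the frame of seat between -0.003 and 0.003 m and angle between the y axis of test_bar and the y axis of cradle, either way round below 0.05 rad and value of joint each of jaw_left, jaw_right below 0.03 rad and value of joint paddle below 0.05 rad), for 0.2 s.
2. the paddle is held pressed about half-way (value of joint paddle between 0.14 and 0.3 rad and contact force between any of the fingers, the arm and paddle above 2 N), for 1.5 s.
At the end, for the whole second after the job is handed in: The bar is home in both forks (within 3 mm across and in height, 10 mm along, 0.05 rad in direction), both jaws shut over it (under 0.03 rad) and not touched by the robot, and the robot itself holds the paddle still at 0.14 to 0.30 rad (half-way is 0.22) with over 2 N (all of step 2 and x of bar_middle in the frame of seat between -0.003 and 0.003 m and y of bar_middle in the frame of seat between -0.01 and 0.01 m and z of bar_middle in the frame of seat between -0.003 and 0.003 m and angle between the y axis of test_bar and the y axis of cradle, either way round below 0.05 rad and value of joint each of jaw_left, jaw_right below 0.03 rad and contact force between the fingers and test_bar below 0.2 N and velocity of joint paddle between -0.05 and 0.05 rad/s); the arm keeps its last pose, push and grip.
It fails at once if the paddle is pressed down to near its bottom stop (over 0.38 rad) (value of joint paddle above 0.38 rad).
It fails at once if the paddle is pressed (over 0.1 rad) while the bar is not in the cradle (value of joint paddle above 0.1 rad and distance between bar_middle and seat above 0.015 m).
It fails at once if a bystander is moved by more than 30 mm (distance of any of insert_a, insert_b, hex_key_6, weight_100, weight_200, dowel from where it was at the start of the episode above 0.03 m).
It also fails if it takes over 54 s, if anything falls off the work surface, if the arm or the gripper's body presses on something with over 40 N, if the wrist force passes 120 N, or if a joint passes its speed limit or range.

### The arm

A 6-joint arm with a two-finger parallel gripper is mounted at the origin on a cart in front of the work surface, level with it; the furniture and walls round the work are solid. World frame = base frame: x ahead of the robot, y to its left, z up, the work surface at z = 0. Lengths are in m, angles in rad, forces in N, time in s.
With the tool pointing down it reaches from about 0.25 to 0.775 m from the base axis. Payload 4 kg.
Tool frame: the origin (TCP) lies at the very end of the fingers, on their centre line; the grasp point (between the pads) lies behind it (robot.tcp_to_grasp is the z of the grasp point in the tool frame, in m); z points along the fingers, y is the direction in which the jaws open and shut (so a half turn about z gives the same grasp; the last joint's range is limited). The gripper opens to 85 mm and grips with 20 to 120 N. Pads are 22 mm wide; open, the fingers measure 114 mm over their backs; the gripper's body (76 mm by 85 mm) begins 54 mm behind the grasp point. The pads swing forward as they close: fully open they stand 13 mm farther back than shut.
Start: joints at [-1.229, 0.087, 1.371, -0, 1.684, -0.103], TCP at [0.237, -0.497, 0.231] pointing down, gripper open.
Joint ranges: [-3.1, 3.1], [-0.76, 2.03], [0.27, 2.55], [-1.08, 4.22], [0.17, 2.65], [-2.57, 2.57]. Speed limits (rad/s): [2.79, 2.79, 3.14, 3.14, 3.14, 3.14].

### API

Orientations are given as a 3x3 rotation matrix whose columns are the frame's x, y, z axes.
In Python, from rig import readout, imaging, close_job, robot gives the robot as it stands. The module is installed in compiled form; this text tells all that it offers.
- The arm moves only by the tool step_arm, never from a script. Its argument "targets" is a list of rows, each a list of 6 numbers: the shift along the tool's x, y, z scaled (see below), then the turn, a rotation vector about the tool's x, y, z scaled (see below). In form: [[dx, dy, dz, rx, ry, rz], ...]. A call has 1 to 5 rows; each row is the pose to reach, as a shift and turn from the pose commanded when the call began, along the tool's axes at that moment; what a row does not reach only later rows make up. The controller multiplies each number of a shift by 0.3 m and each number of a turn by 45 degrees. A row lasts 1/12 s, in which the tool goes at most 41.7 mm and 7.16 degrees, less where a joint would pass 70% of its speed; a pose out of reach is approached as far as the arm can. A call with a number of a shift or a turn outside -1 to 1 is refused whole. A call with a gripper value outside its range is refused whole. "fingers" is the closure, from -1 (fully open) to 1 (shut), set as the call begins (left out, the last holds). The fingers move at their own pace and stop on an object; the grip force is fixed at half the most. Time passes only in rows, so rows that repeat a pose let the fingers close. It gives the time, the measured TCP pose, the force and the opening at its end, in the units of the state.
- readout.get_obs(): the state, without advancing time (a new reading comes with each control period).
- imaging.read_camera(name): name is "side" or "top"; returns (picture, depth): 420x560x3 uint8, red, green, blue; 420x560 float32, m along the optical axis (not along the pixel's ray), 0 where there is no reading.
- imaging.camera_info(name): a dict with "fx", "fy", "cx", "cy" (pixels), "camera_from_world" (4x4, takes a point from world to camera coordinates). Camera axes: x right, y down, z forward; pixel columns grow to the right and rows downward; lengths in m; the calibration is good to about 2 mm. A picture is of the moment at which its call begins. camera_info takes no time and is no camera call.
- close_job(): hands the job in, once; it reports no verdict.
The state is a dict: "t": time; "joints": joint angles; "qvel": joint speeds; "tau": joint torques, N m; "tool_pos": TCP position; "tool_rot": TCP orientation; "wrist_force": force on the tool from outside, world axes, zero at the start; "ft_torque": the same for the moment, N m; "width": finger opening in m.
Only numpy, scipy, OpenCV 4.12 (cv2) and the standard library are available. Lean on these libraries where they do the work, as an engineer would, in place of code of your own. Each camera call takes 0.05 s, during which the arm holds its last target.

## Working session

There is one attempt and no reset: what is moved stays moved. The work goes in short steps, Python scripts to look and compute and a tool call to move; the robot and the scene stay as the last step left them, time stands still between calls to the robot, and variables do not carry over. Pictures are saved under pics/ and viewed, and the job is handed in when it is done.

Besides the shell and the picture viewer there is one more tool, called after "Call:" in YAML: its name, and indented under it one key for each argument. step_arm: Moves the arm, as the interface text tells. Its arguments: {"type":"object","properties":{"targets":{"type":"array","items":{"type":"array","items":{"type":"number","minimum":-1,"maximum":1}}},"fingers":{"type":"number"}},"required":["targets"]}

```bash
mkdir -p pics; python3 - <<'E'
from rig import readout, imaging, robot
import cv2,numpy as np
print(readout.get_obs()); print(robot.tcp_to_grasp)
for n in("top","side"):
    p,d=imaging.read_camera(n); cv2.imwrite(f"pics/{n}0.png",cv2.cvtColor(p,cv2.COLOR_RGB2BGR)); np.savez(f"{n}0.npz",p=p,d=d)
    print(n,imaging.camera_info(n))
E
```

```text
{'t': 0.0, 'joints': array([-1.22912644e+00,  8.79865373e-02,  1.37227095e+00,  2.73434562e-05,
        1.68359534e+00, -1.03098357e-01]), 'qvel': array([ 0.0013836 ,  0.00018505, -0.00029286,  0.00048916,  0.00028116,
        0.00119603]), 'tau': array([ 1.25172483e-04, -3.51866162e+01, -3.13273680e+01, -2.30850956e-04,
        1.09167068e-02,  1.38445841e-05]), 'tool_pos': array([ 0.23647394, -0.49601751,  0.23011342]), 'tool_rot': array([[ 9.02709186e-01,  4.30250614e-01, -7.31697363e-04],
       [ 4.30251158e-01, -9.02706690e-01,  2.13863303e-03],
       [ 2.59640071e-04, -2.24537732e-03, -9.99997445e-01]]), 'wrist_force': array([ 0.55949201, -0.52495258,  0.26497997]), 'ft_torque': array([0.00741835, 0.0399332 , 0.00624508]), 'width': 0.08538698210773074}
-0.0187
top {'fx': 420.2890806163557, 'fy': 420.2890806163557, 'cx': 285.9863320204405, 'cy': 208.38660280113086, 'camera_from_world': array([[-0.00527053, -0.99998422,  0.00194497,  0.06202847],
       [-0.98276061,  0.00482027, -0.18481979,  0.55526884],
       [ 0.1848075 , -0.00288554, -0.9827705 ,  1.23412475],
       [ 0.        ,  0.        ,  0.        ,  1.        ]])}
side {'fx': 435.53414286114605, 'fy': 435.53414286114605, 'cx': 279.35530152836697, 'cy': 207.06313869940317, 'camera_from_world': array([[ 0.86093475, -0.50839917,  0.01793438, -0.43349165],
       [-0.27431758, -0.49364783, -0.82526461,  0.24997344],
       [ 0.42841711,  0.70557927, -0.5644614 ,  1.21869275],
       [ 0.        ,  0.        ,  0.        ,  1.        ]])}
```

View pics/top0.png

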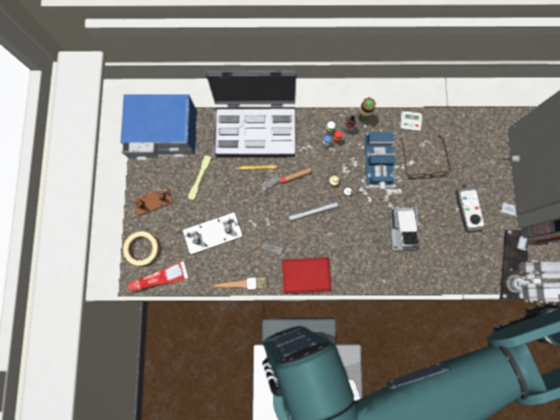

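View pics/side0.png

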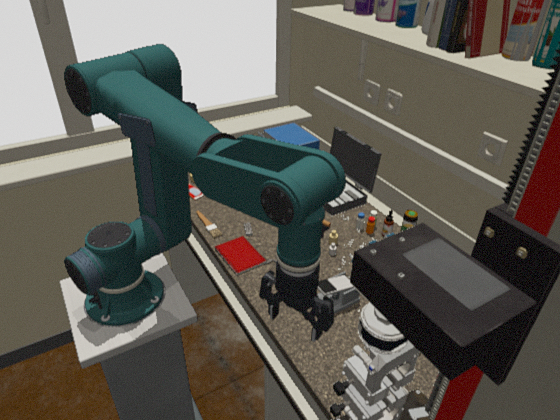

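```bash
python3 - <<'E'
import cv2
p=cv2.imread("pics/top0.png")
cv2.imwrite("pics/c1.png",cv2.resize(p[180:270,170:300],None,fx=6,fy=6,interpolation=2))
cv2.imwrite("pics/c2.png",cv2.resize(p[160:260,280:430],None,fx=5,fy=5,interpolation=2))
cv2.imwrite("pics/c3.png",cv2.resize(p[90:190,290:440],None,fx=5,fy=5,interpolation=2))
E
```

```text
(no output)
```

View pics/c1.png

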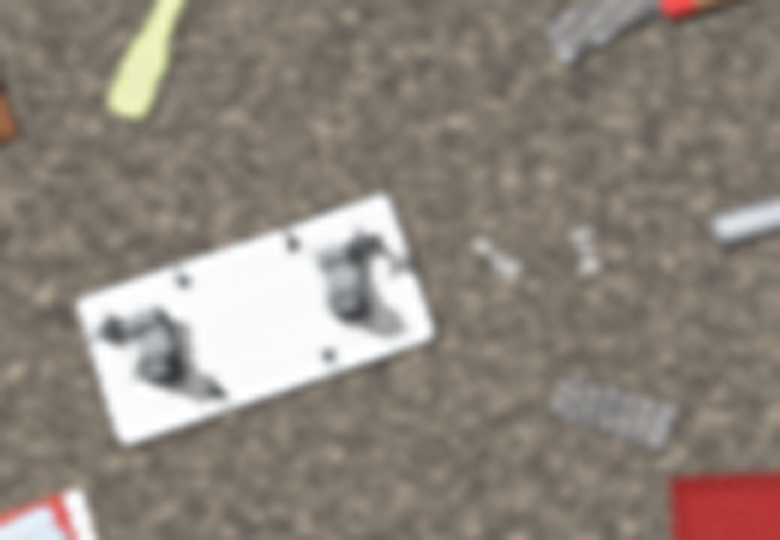

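View pics/c2.png

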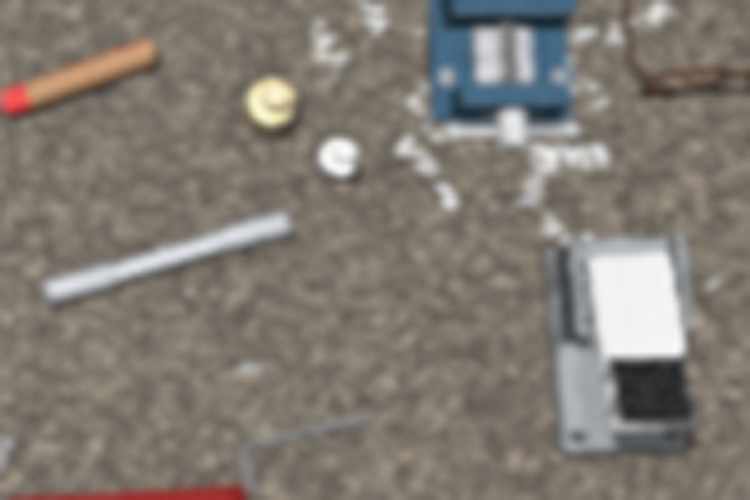

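View pics/c3.png

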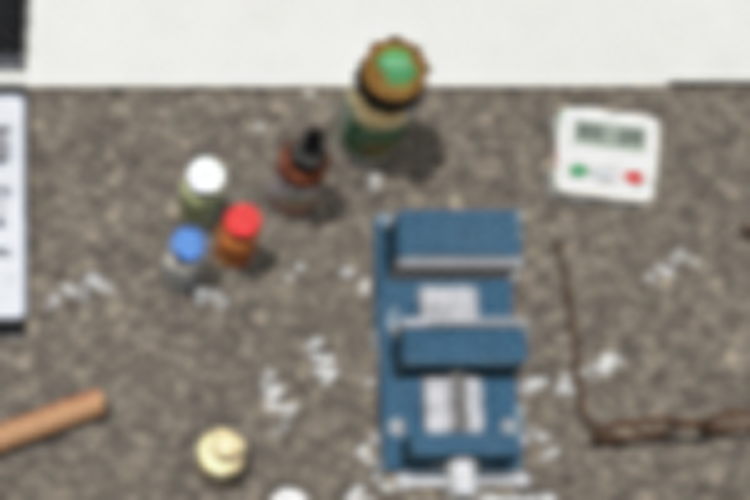

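```bash
cat > h.py <<'E'
import numpy as np, cv2
from rig import readout, imaging
from scipy.optimize import least_squares
def info(n):
    c=imaging.camera_info(n); return c, np.array(c["camera_from_world"])
def plane(n,uv,z):
    c,T=info(n); uv=np.atleast_2d(uv).astype(float)
    d=np.c_[(uv[:,0]-c["cx"])/c["fx"],(uv[:,1]-c["cy"])/c["fy"],np.ones(len(uv))]@T[:3,:3]
    o=-T[:3,:3].T@T[:3,3]
    s=(z-o[2])/d[:,2]; return o+d*s[:,None]
def proj(n,P):
    c,T=info(n); q=np.atleast_2d(P)@T[:3,:3].T+T[:3,3]
    return np.c_[c["fx"]*q[:,0]/q[:,2]+c["cx"],c["fy"]*q[:,1]/q[:,2]+c["cy"]]
def cloud(n,d):
    c,T=info(n); v,u=np.mgrid[:420,:560]
    q=np.stack([(u-c["cx"])/c["fx"]*d,(v-c["cy"])/c["fy"]*d,d],-1)
    return (q-T[:3,3])@T[:3,:3]
def rectfit(P,L,W):
    (c,s,a)=cv2.minAreaRect(P.astype(np.float32))
    if s[0]<s[1]: a+=90
    def res(x):
        q=(P-x[:2])@np.array([[np.cos(x[2]),-np.sin(x[2])],[np.sin(x[2]),np.cos(x[2])]])
        d=np.abs(q)-np.array([L,W])/2
        return np.where((d>0).all(1),np.hypot(*np.maximum(d,0).T),d.max(1))
    r=least_squares(res,[*c,np.radians(a)],loss="soft_l1",f_scale=0.001)
    return r.x,np.sqrt((r.fun**2).mean()),s
E
python3 - <<'E'
from h import *
f=np.load("top0.npz"); p,d=f["p"].astype(float),f["d"]; P=cloud("top",d)
# bar
def blob(mask,seed):
    n,l,st,ce=cv2.connectedComponentsWithStats(mask.astype(np.uint8)); 
    k=l[seed[1],seed[0]]; return (l==k) if k else None, st[k], ce[k]
def edges(m,z,img,thr):
    # subpixel contour: upsample grayscale, threshold
    return
g=p.mean(2)
S=8
def contour(roi,thr,z,seed,ch=None):
    x0,x1,y0,y1=roi; a=(g if ch is None else ch)[y0:y1,x0:x1]
    A=np.array([[1/S,0,0],[0,1/S,0]])
    big=cv2.warpAffine(a.astype(np.float32),A,((x1-x0)*S,(y1-y0)*S),flags=cv2.INTER_LINEAR|cv2.WARP_INVERSE_MAP)
    cs,_=cv2.findContours((big>thr).astype(np.uint8),0,cv2.CHAIN_APPROX_NONE)
    c=max(cs,key=cv2.contourArea)[:,0].astype(float)/S+[x0,y0]
    return plane("top",c,z)[:,:2]
mn=p.min(2)
print("plate typical",p[222,205],p[240,195],"bg",g[230:260,240:260].mean())
c=contour((170,250,200,265),175,.012,None,mn); print("cradle",rectfit(c,.17,.08))
for t in(150,190): print(t,rectfit(contour((170,250,200,265),t,.012,None,mn),.17,.08))
print("bar px",p[211,313],p[214,300],p[206,330])
for t in (135,150,165):
    c=contour((280,345,195,225),t,.008,None,mn); print("bar",t,rectfit(c,.16,.0155))
print("pad z",P[238,408],P[220,406],"base",P[240,396])
np.set_printoptions(precision=0,suppress=True)
print(mn[211:250:3,388:422])
E
```

```text
plate typical [210. 210. 209.] [136. 140. 142.] bg 121.00444444444446
cradle (array([0.48718056, 0.29051735, 1.90277683]), np.float64(0.0011073829054697025), (0.0820336639881134, 0.17227745056152344))
150 (array([0.48715129, 0.29080968, 1.90332628]), np.float64(0.0016191610552057831), (0.0845569297671318, 0.1746026575565338))
190 (array([0.48691256, 0.29111549, 1.90311533]), np.float64(0.010157288363824998), (0.0806783139705658, 0.17092271149158478))
bar px [220. 223. 229.] [207. 209. 216.] [213. 216. 222.]
bar 135 (array([ 0.55634638, -0.02649119,  1.85897356]), np.float64(0.0009049197082340374), (0.01631265878677368, 0.16389095783233643))
bar 150 (array([ 0.55623655, -0.02642202,  1.85910623]), np.float64(0.0016853045371812666), (0.014160397462546825, 0.16164880990982056))
bar 165 (array([ 0.55606489, -0.02629293,  1.86064314]), np.float64(0.002611211632061421), (0.012124045751988888, 0.15939772129058838))
pad z [ 0.45939351 -0.30033895  0.08088586] [ 0.51553291 -0.30189453  0.0660282 ] base [ 0.46071164 -0.28162547  0.01666393]
[[104. 121. 120.  95.  72.  93. 136. 155. 158. 174. 1
[... 1548 characters left out ...]
01. 103. 126. 155. 174. 175. 167. 162. 161. 158. 157. 165. 182.
  164. 105.  50.  39.  43.  43.  49.  51.  47.  45.  40.  38.  42.  46.
   61.  91. 108. 114. 115. 118.]
 [110. 108. 103. 115. 145. 169. 176. 175. 168. 162. 160. 161. 160. 153.
  135. 101.  63.  45.  41.  46.  47.  48.  49.  45.  45.  45.  45.  47.
   45.  56.  76.  95. 105. 117.]
 [114. 110. 101. 108. 135. 165. 175. 173. 169. 163. 160. 161. 157. 159.
  174. 169. 141. 121. 115. 112. 107. 101. 102.  99.  93.  87.  86.  89.
   87.  90. 100. 104. 102. 106.]
 [ 96.  93.  91. 103. 126. 138. 123. 103. 113. 140. 158. 165. 163. 156.
  132. 102.  91.  89.  90.  89.  91.  89.  88.  89.  81.  71.  68.  76.
   77.  67.  72.  94. 109. 114.]]
```

```bash
cat >> h.py <<'E'
from scipy.spatial.transform import Rotation as Ro
def to(pos,yang,tilt=None):
    """pos TCP target, yang world angle of tool y, z down"""
    o=readout.get_obs(); R=o["tool_rot"]
    y=np.array([np.cos(yang),np.sin(yang),0]); z=np.array([0,0,-1.]); x=np.cross(y,z)
    Rt=np.c_[x,y,z]
    d=R.T@(np.array(pos)-o["tool_pos"]); w=Ro.from_matrix(R.T@Rt).as_rotvec()
    np.set_printoptions(precision=4,suppress=True)
    print("t",o["t"],"pos",o["tool_pos"],"F",o["wrist_force"],"w",o["width"])
    print("units",d/.3,w/np.radians(45)," rows pos",np.linalg.norm(d)/.0417,"rot",np.degrees(np.linalg.norm(w))/7.16)
E
python3 - <<'E'
from h import *
to([.556,-.0265,.12],.288)
print(plane("top",[[311,171],[278,182],[270,184],[334,180],[348,191],[354,243]],.01))
# station
f=np.load("top0.npz"); p,d=f["p"].astype(float),f["d"]; P=cloud("top",d)
m=np.zeros((420,560),bool); m[200:252,380:425]=1
W=m&(p.min(2)>225); B=m&(p.max(2)<65)&(P[...,2]>.06)
for n,M in(("white",W),("black",B)):
    q=P[M]; print(n,len(q),np.median(q,0),cv2.minAreaRect(q[:,:2].astype(np.float32)))
G=m&(np.abs(P[...,2]-.014)<.005)
print(cv2.minAreaRect(P[G][:,:2].astype(np.float32)))
E
```

```text
t 0.1 pos [ 0.2365 -0.4961  0.2303] F [-0.8273 -0.2224  0.302 ] w 0.08520541695111152
units [ 1.6348 -0.954   0.3697] [-0.0019 -0.002  -1.8004]  rows pos 13.874561454592975 rot 11.315521123890802
[[ 0.6853 -0.022   0.01  ]
 [ 0.6494  0.0842  0.01  ]
 [ 0.6429  0.1097  0.01  ]
 [ 0.6551 -0.0951  0.01  ]
 [ 0.6188 -0.1388  0.01  ]
 [ 0.4527 -0.1521  0.01  ]]
white 294 [ 0.5126 -0.3049  0.0656] ((0.43702974915504456, -0.1278480589389801), (0.06739921867847443, 0.4446764886379242), 23.355792999267578)
black 141 [ 0.4593 -0.3065  0.0814] ((0.4598451256752014, -0.3059759736061096), (0.04002368077635765, 0.031956806778907776), 89.65403747558594)
((0.5108113884925842, -0.29852837324142456), (0.162384033203125, 0.0739918053150177), 4.719585418701172)
```

Call:
step_arm:
  targets:
    - [0.12,-0.07,0.0,0,0,-0.14]
    - [0.24,-0.14,0.0,0,0,-0.28]
    - [0.36,-0.21,0.0,0,0,-0.42]
    - [0.48,-0.28,0,0,0,-0.56]
    - [0.59,-0.34,0,0,0,-0.7]
  fingers: 0

```text
t: 0.52
tool_pos: [0.3531, -0.326, 0.2308]
tool_rot: [[0.54, 0.841, -0.0], [0.841, -0.54, 0.001], [0.001, -0.001, -1.0]]
wrist_force: [1.7, 0.0, -0.8]
width: 0.0428
```

```bash
python3 -c "
from h import *
to([.556,-.0265,.12],.288)"
```

```text
t 0.5167 pos [ 0.3531 -0.326   0.2308] F [ 1.677   0.0082 -0.792 ] w 0.04275133579793016
units [1.2053 0.0298 0.3702] [-0.0006 -0.0013 -1.0937]  rows pos 9.073557275366705 rot 6.873623609924411
```

Call:
step_arm:
  targets:
    - [0.12,0.003,0.0,0,0,-0.14]
    - [0.24,0.006,0.04,0,0,-0.28]
    - [0.36,0.01,0.08,0,0,-0.42]
    - [0.48,0.012,0.12,0,0,-0.56]
    - [0.6,0.015,0.16,0,0,-0.7]

```text
t: 0.93
tool_pos: [0.4548, -0.178, 0.1825]
tool_rot: [[0.021, 1.0, -0.0], [1.0, -0.021, 0.0], [0.0, -0.0, -1.0]]
wrist_force: [1.2, 0.1, 0.0]
width: 0.0428
```

```bash
python3 -c "
from h import *
to([.556,-.0265,.12],.288)"
```

```text
t 0.9333 pos [ 0.4548 -0.178   0.1825] F [1.1932 0.1153 0.0441] w 0.04278636359789239
units [0.5118 0.3267 0.2082] [-0.0004 -0.0001 -0.3934]  rows pos 4.617619658669975 rot 2.4725157018992703
```

Call:
step_arm:
  targets:
    - [0.12,0.07,0.04,0,0,-0.1]
    - [0.24,0.14,0.09,0,0,-0.2]
    - [0.36,0.21,0.14,0,0,-0.3]
    - [0.48,0.3,0.19,0,0,-0.39]
    - [0.512,0.327,0.208,0,0,-0.393]

```text
t: 1.35
tool_pos: [0.5569, -0.0252, 0.1188]
tool_rot: [[-0.283, 0.959, -0.002], [0.959, 0.283, 0.002], [0.002, -0.001, -1.0]]
wrist_force: [-1.1, -0.4, 0.2]
width: 0.043
```

```bash
python3 -c "
from h import *
to([.556,-.0265,.003],.288)
for n in('top','side'):
    p,d=imaging.read_camera(n); cv2.imwrite(f'pics/{n}1.png',p[...,::-1])
"
```

```text
t 1.35 pos [ 0.5569 -0.0252  0.1188] F [-1.1066 -0.3574  0.2327] w 0.042989078719302194
units [-0.0041 -0.0037  0.386 ] [-0.0018 -0.0027 -0.0008]  rows pos 2.777499922815143 rot 0.021161759197496008
```

View pics/top1.png

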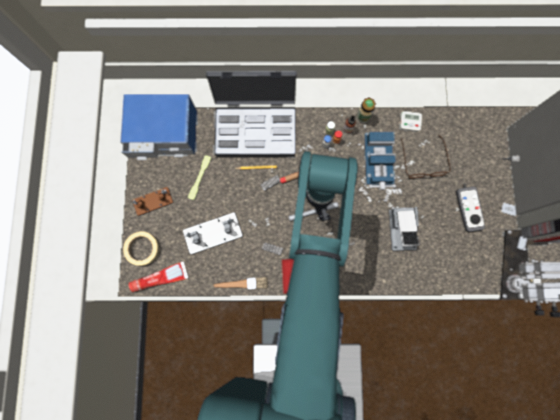

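View pics/side1.png

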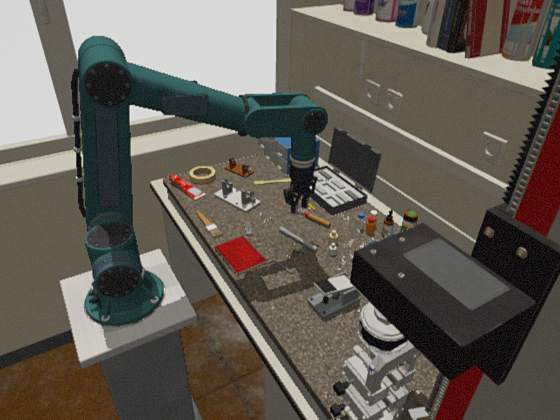

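```bash
python3 - <<'E'
from h import *
p=cv2.imread("pics/side1.png"); b=cv2.resize(p[160:300,180:360],None,fx=4,fy=4,interpolation=2)
u=np.array([-.283,.959,0]); 
def mark(P,col):
    for q in proj("side",P): cv2.circle(b,tuple(int(round(x)) for x in ((q-[180,160]+.5)*4)),3,col,1)
B=np.array([.5563,-.0265,.008]); ends=[B+u*s for s in(-.08,0,.08)]
mark(ends,(0,0,255))
C=np.array([.4870,.2906,.012]); cx=np.array([.945,.326,0]); cy=np.array([-.326,.945,0])
mark([C+cx*i*.04+cy*j*.085 for i in(-1,1) for j in(-1,1)],(0,0,255))
mark([C-[0,0,.012]+cy*j*.05+[0,0,.048] for j in(-1,1)],(0,255,0))
mark([[.459,-.306,.081]],(0,255,0))
cv2.imwrite("pics/s1c.png",b)
E
```

```text
(no output)
```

View pics/s1c.png

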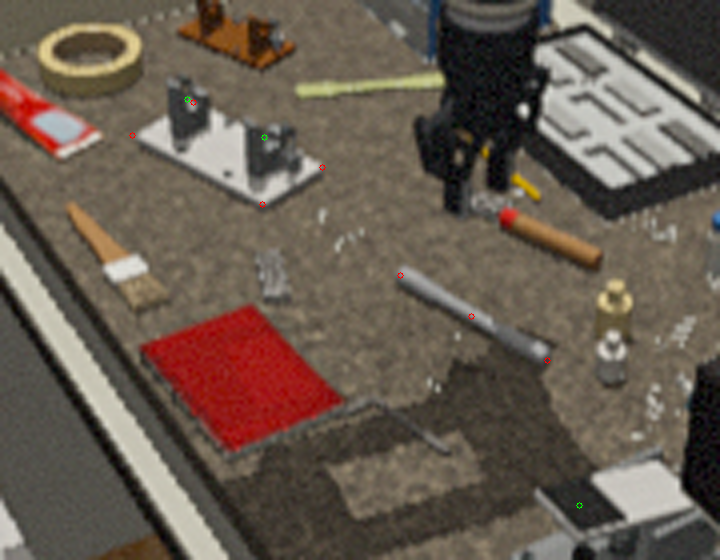

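Call:
step_arm:
  targets:
    - [-0.004,-0.004,0.12,0,-0.003,0]
    - [-0.004,-0.004,0.24,0,-0.003,0]
    - [-0.004,-0.004,0.34,0,-0.003,0]
    - [-0.004,-0.004,0.386,0,-0.003,0]
    - [-0.004,-0.004,0.386,0,-0.003,0]

```text
t: 1.87
tool_pos: [0.552, -0.0307, 0.0008]
tool_rot: [[-0.277, 0.961, -0.008], [0.961, 0.277, -0.001], [0.001, -0.008, -1.0]]
wrist_force: [-0.5, 1.6, -0.6]
width: 0.0426
```

Call:
step_arm:
  targets:
    - [0,0,0,0,0,0]
    - [0,0,0,0,0,0]
    - [0,0,0,0,0,0]
    - [0,0,0,0,0,0]
    - [0,0,0,0,0,0]
  fingers: 1

```text
t: 2.28
tool_pos: [0.5572, -0.031, 0.0075]
tool_rot: [[-0.278, 0.96, 0.005], [0.96, 0.278, -0.004], [-0.005, 0.004, -1.0]]
wrist_force: [-0.3, -1.0, 6.6]
width: 0.0088
```

```bash
python3 - <<'E'
from h import *
p,d=imaging.read_camera("side"); cv2.imwrite("pics/s2.png",cv2.resize(p[170:290,230:350],None,fx=5,fy=5,interpolation=2)[...,::-1])
to([.556,-.0265,.003],.288)
E
```

```text
t 2.3333 pos [ 0.5572 -0.0309  0.0075] F [-0.8806 -0.5042  6.5364] w 0.008394152157734374
units [0.0154 0.0001 0.015 ] [ 0.0044  0.0062 -0.0074]  rows pos 0.15453623520132334 rot 0.06662085369731258
```

View pics/s2.png

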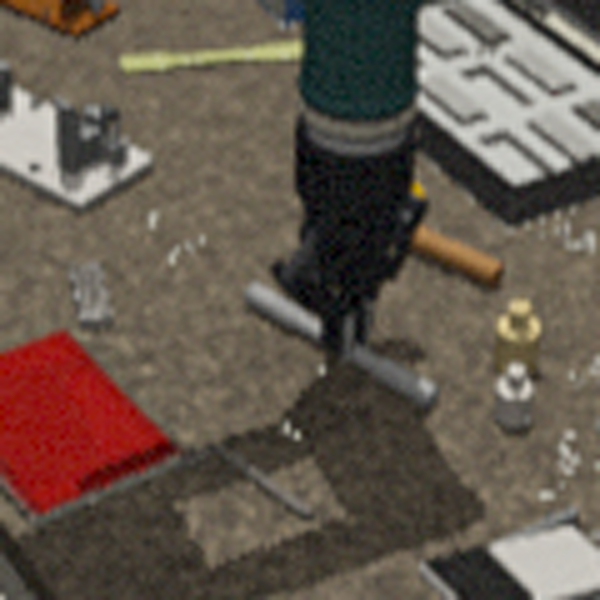

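Call:
step_arm:
  targets:
    - [0,0,0,0,0,0]
    - [0,0,0,0,0,0]
    - [0,0,0,0,0,0]
    - [0,0,0,0,0,0]
    - [0,0,0,0,0,0]
  fingers: 0.4

```text
t: 2.75
tool_pos: [0.5554, -0.0302, 0.0047]
tool_rot: [[-0.279, 0.96, -0.0], [0.96, 0.279, -0.002], [-0.002, -0.001, -1.0]]
wrist_force: [-0.4, 0.4, 1.0]
width: 0.0257
```

```bash
python3 - <<'E'
from h import *
p,d=imaging.read_camera("side"); cv2.imwrite("pics/s3.png",cv2.resize(p[200:260,260:340],None,fx=8,fy=8,interpolation=2)[...,::-1])
to([.556,-.0265,.003],.288)
E
```

```text
t 2.8 pos [ 0.5554 -0.0302  0.0048] F [-0.5292  0.4329 -0.0857] w 0.02544910756102585
units [0.0114 0.0052 0.0058] [-0.0008  0.0026 -0.0072]  rows pos 0.09925675520052364 rot 0.04855131822230358
```

View pics/s3.png

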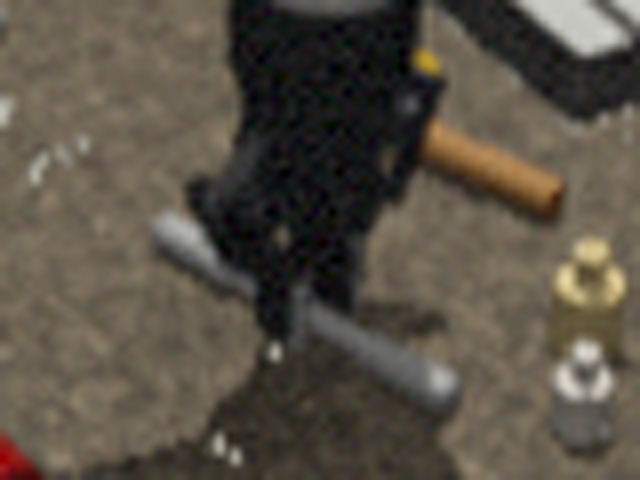

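Call:
step_arm:
  targets:
    - [0.006,0.0,0.008,0,0,0]
    - [0.012,0,0.016,0,0,0]
    - [0.012,0,0.018,0,0,0]
    - [0.012,0,0.018,0,0,0]

```text
t: 3.13
tool_pos: [0.5549, -0.0267, -0.0001]
tool_rot: [[-0.279, 0.96, 0.001], [0.96, 0.279, -0.002], [-0.002, 0.0, -1.0]]
wrist_force: [-0.4, -0.2, 1.7]
width: 0.0256
```

Call:
step_arm:
  targets:
    - [0,0,0,0,0,0]
    - [0,0,0,0,0,0]
    - [0,0,0,0,0,0]
  fingers: 0.6

```text
t: 3.38
tool_pos: [0.555, -0.0269, 0.0003]
tool_rot: [[-0.278, 0.96, 0.001], [0.96, 0.278, -0.002], [-0.003, 0.001, -1.0]]
wrist_force: [-0.5, 0.9, 5.8]
width: 0.017
```

Call:
step_arm:
  targets:
    - [0,0,0,0,0,0]
    - [0,0,0,0,0,0]
    - [0,0,0,0,0,0]
    - [0,0,0,0,0,0]
  fingers: 1

```text
t: 3.72
tool_pos: [0.5553, -0.027, 0.0006]
tool_rot: [[-0.278, 0.96, 0.002], [0.96, 0.279, -0.002], [-0.003, 0.001, -1.0]]
wrist_force: [-0.1, -0.2, 6.2]
width: 0.0097
```

Call:
step_arm:
  targets:
    - [0,0,-0.02,0,0,0]
    - [0,0,-0.06,0,0,0]
    - [0,0,-0.12,0,0,0]
    - [0,0,-0.2,0,0,0]
    - [0,0,-0.25,0,0,0]

```text
t: 4.13
tool_pos: [0.555, -0.0267, 0.0767]
tool_rot: [[-0.278, 0.96, 0.002], [0.96, 0.278, -0.002], [-0.003, 0.001, -1.0]]
wrist_force: [0.6, 0.5, -1.9]
width: 0.0096
```

```bash
python3 - <<'E'
from h import *
p,d=imaging.read_camera("side"); cv2.imwrite("pics/s4.png",cv2.resize(p[180:280,240:360],None,fx=6,fy=6,interpolation=2)[...,::-1])
to([.556,-.0265,.003],.288)
E
```

```text
t 4.1833 pos [ 0.5571 -0.027   0.0802] F [0.5332 0.4915 0.3978] w 0.009656011354875203
units [ 0.0041 -0.0049  0.2572] [ 0.0088  0.0071 -0.0073]  rows pos 1.8508845419294522 rot 0.08475609128494759
```

View pics/s4.png

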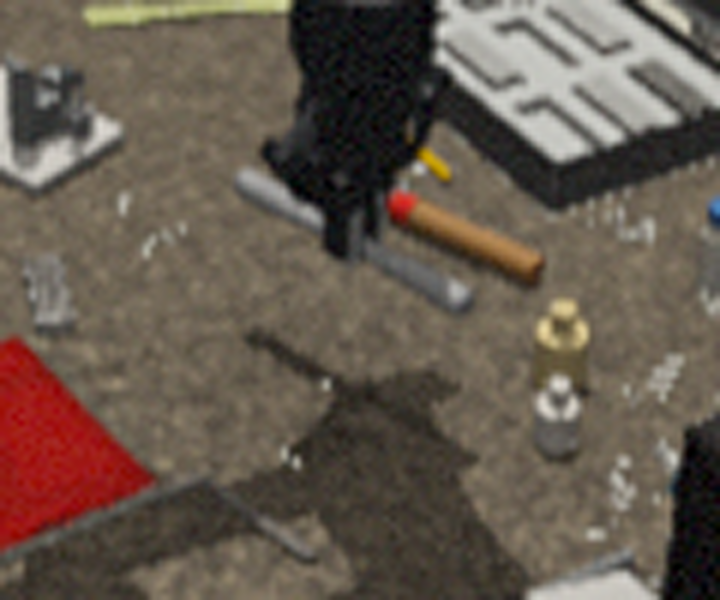

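```bash
python3 - <<'E'
from h import *
to([.487,.2906,.12],.332)
E
```

```text
t 4.1833 pos [ 0.5571 -0.027   0.0802] F [0.5332 0.4915 0.3978] w 0.009656011354875203
units [ 1.0812  0.0713 -0.1383] [ 0.0087  0.0073 -0.0633]  rows pos 7.858304851654214 rot 0.4042353529412691
```

Call:
step_arm:
  targets:
    - [0.06,0.005,-0.03,0,0,0]
    - [0.16,0.01,-0.07,0,0,-0.01]
    - [0.28,0.018,-0.13,0,0,-0.03]
    - [0.4,0.026,-0.138,0,0,-0.05]
    - [0.52,0.034,-0.138,0,0,-0.06]

```text
t: 4.6
tool_pos: [0.5212, 0.1274, 0.1171]
tool_rot: [[-0.323, 0.946, 0.003], [0.946, 0.323, -0.002], [-0.003, 0.003, -1.0]]
wrist_force: [1.5, 0.4, -2.7]
width: 0.0095
```

Call:
step_arm:
  targets:
    - [0.11,0.006,0,0,0,0]
    - [0.22,0.012,0,0,0,0]
    - [0.32,0.018,0,0,0,0]
    - [0.4,0.024,0,0,0,0]
    - [0.45,0.026,0,0,0,0]

```text
t: 5.02
tool_pos: [0.4831, 0.2587, 0.1145]
tool_rot: [[-0.326, 0.945, -0.001], [0.945, 0.326, -0.002], [-0.001, -0.002, -1.0]]
wrist_force: [0.6, -0.5, -2.0]
width: 0.0097
```

```bash
python3 - <<'E'
from h import *
to([.487,.2906,.12],.332)
E
```

```text
t 5.0167 pos [0.4831 0.2587 0.1145] F [ 0.5705 -0.5368 -2.0442] w 0.009740606840262026
units [ 0.0962  0.047  -0.0185] [-0.0022  0.0018 -0.0002]  rows pos 0.7816525012596844 rot 0.017768341626382165
```

Call:
step_arm:
  targets:
    - [0.05,0.024,-0.01,0,0,0]
    - [0.09,0.043,-0.014,0,0,0]
    - [0.096,0.045,-0.016,0,0,0]
    - [0.096,0.045,-0.016,0,0,0]
    - [0.096,0.045,-0.016,0,0,0]

```text
t: 5.43
tool_pos: [0.4881, 0.2872, 0.1197]
tool_rot: [[-0.323, 0.946, -0.0], [0.946, 0.323, -0.003], [-0.003, -0.001, -1.0]]
wrist_force: [-0.9, -0.1, -1.8]
width: 0.009
```

```bash
cat > look.py <<'E'
from h import *
import sys
k=sys.argv[1]
to([.487,.2906,.12],.332)
o=readout.get_obs(); T=o["tool_pos"]; R=o["tool_rot"]
c=T-R[:,2]*.0074; ends=[c+R[:,0]*s for s in(-.08,.08)]
C=np.array([.4870,.2906,.012]); cx=np.array([.945,.326,0]); cy=np.array([-.326,.945,0])
for n,(x0,y0,w,h,s) in {"top":(160,180,110,90,7),"side":(180,140,110,90,7)}.items():
    p,d=imaging.read_camera(n); np.savez(f"{n}{k}.npz",p=p,d=d)
    b=cv2.resize(p[y0:y0+h,x0:x0+w],None,fx=s,fy=s,interpolation=2)[...,::-1].copy()
    def mark(P,col):
        for q in proj(n,P): cv2.circle(b,tuple(int(round(x)) for x in ((q-[x0,y0]+.5)*s)),3,col,1)
    mark(ends,(0,0,255)); mark([C+cx*i*.04+cy*j*.085 for i in(-1,1) for j in(-1,1)],(0,200,0))
    cv2.imwrite(f"pics/{n}_l{k}.png",b)
E
python3 look.py 5
```

```text
t 5.4333 pos [0.4881 0.2872 0.1197] F [-0.8537 -0.1016 -1.7885] w 0.008985312483152631
units [ 0.0119  0.0001 -0.0012] [-0.0015  0.0042 -0.0038]  rows pos 0.08614565023399384 rot 0.03673562377491782
```

View pics/top_l5.png

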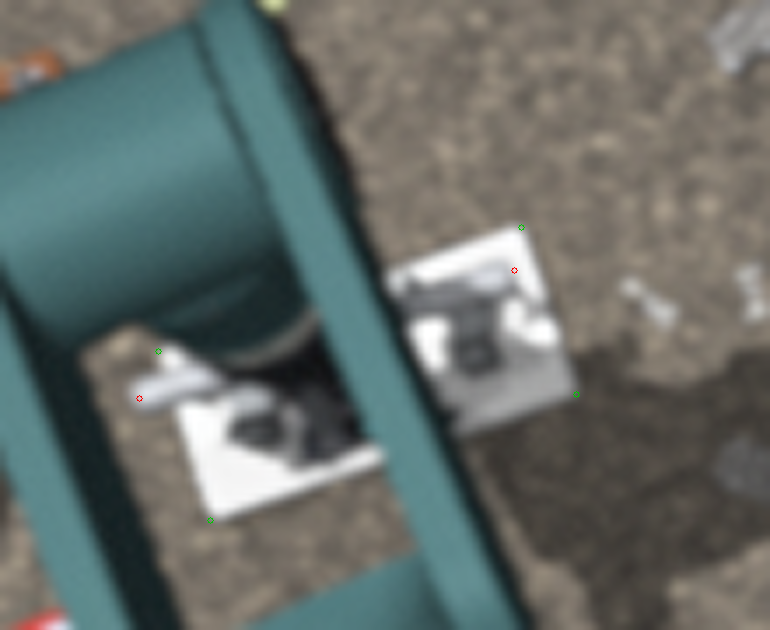

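View pics/side_l5.png

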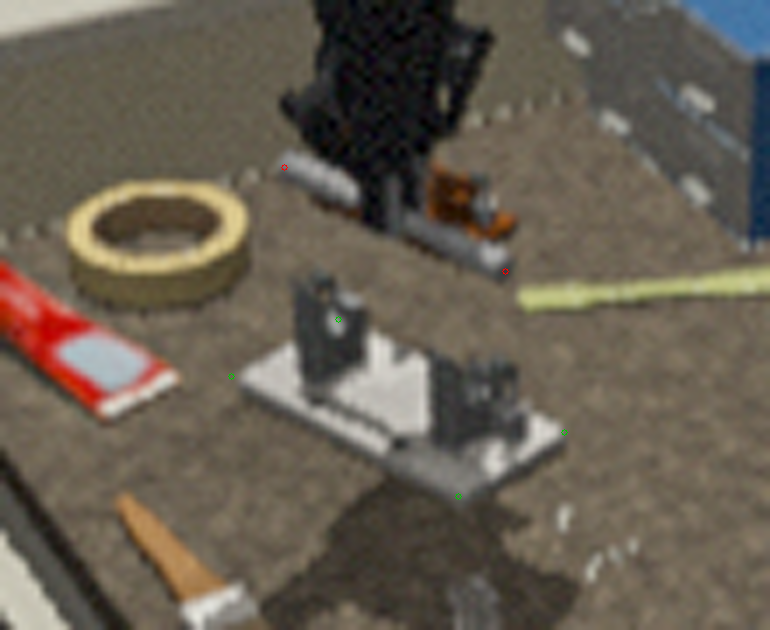

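```bash
python3 - <<'E'
from h import *
p=cv2.imread("pics/side1.png"); mn=p.min(2).astype(np.float32)
x0,x1,y0,y1=205,270,170,220; S=8
a=mn[y0:y1,x0:x1]
np.set_printoptions(linewidth=250)
big=cv2.resize(a,None,fx=S,fy=S,interpolation=cv2.INTER_LINEAR)
for t in(150,160,170,180):
    cs,_=cv2.findContours((big>t).astype(np.uint8),0,cv2.CHAIN_APPROX_NONE)
    c=max(cs,key=cv2.contourArea)[:,0]
    h=cv2.convexHull(c)[:,0]
    uv=(c+.5)/S-.5+[x0,y0]; P=plane("side",uv,.012)[:,:2]
    q=(P-[.487,.2906])@np.array([[.945,-.326],[.326,.945]])
    print(t,"hull local extents",q.min(0),q.max(0))
    # front edge (x~-.04) away, right edge (y~-.085), left edge
    for nm,m in(("front",(abs(q[:,0]+.04)<.006)&(abs(q[:,1])<.075)),("right",(abs(q[:,1]+.085)<.006)&(abs(q[:,0])<.03)),("left",(abs(q[:,1]-.085)<.008)&(abs(q[:,0])<.03)),("back",(abs(q[:,0]-.04)<.006)&(abs(q[:,1])<.075))):
        if m.sum()>5:
            k=0 if nm in("front","back") else 1
            print("  ",nm,m.sum(),np.polyfit(q[m,1-k],q[m,k],1))
b=cv2.resize(a,None,fx=10,fy=10,interpolation=cv2.INTER_NEAREST); cv2.imwrite("pics/pl.png",b)
E
```

```text
150 hull local extents [-0.03875463 -0.08653551] [0.04161094 0.05785825]
   front 162 [-0.00027834 -0.03792201]
   right 49 [ 0.12340932 -0.08300203]
   back 69 [0.04312471 0.03743311]
160 hull local extents [-0.03786886 -0.06774333] [0.04064659 0.0569103 ]
   front 153 [-0.004923   -0.03705208]
   back 66 [0.03775171 0.03695944]
170 hull local extents [-0.03672658 -0.06228136] [0.03936927 0.05560738]
   front 131 [-0.00140019 -0.03603569]
   back 58 [0.02822796 0.03662145]
180 hull local extents [-0.03553466 -0.06049218] [0.03839415 0.05460027]
   front 109 [ 0.00269899 -0.03470668]
   back 50 [0.0273344  0.03588072][ WARN:0@0.662] global loadsave.cpp:1063 imwrite_ Unsupported depth image for selected encoder is fallbacked to CV_8U.
```

View pics/pl.png

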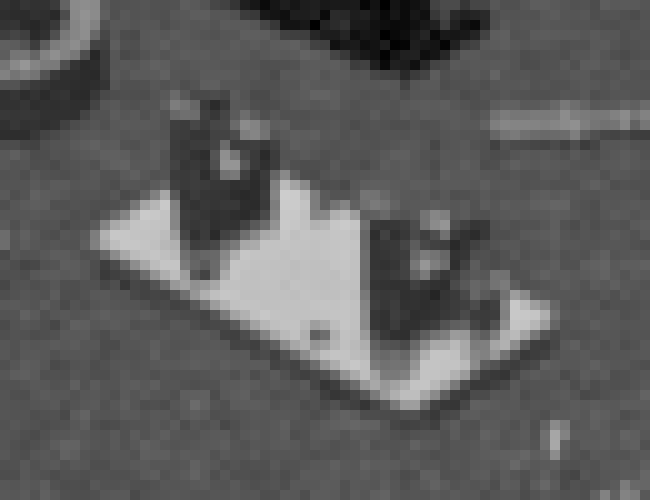

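Call:
step_arm:
  targets:
    - [0.006,0,0.05,0,0.004,0]
    - [0.006,0,0.1,0,0.004,0]
    - [0.006,0,0.13,0,0.004,0]
    - [0.006,0,0.145,0,0.004,0]
    - [0.006,0,0.145,0,0.004,0]

```text
t: 5.95
tool_pos: [0.4868, 0.2886, 0.075]
tool_rot: [[-0.323, 0.947, -0.003], [0.947, 0.323, -0.001], [0.0, -0.003, -1.0]]
wrist_force: [0.0, 0.1, -2.1]
width: 0.0095
```

```bash
python3 look.py 6
```

```text
t 5.95 pos [0.4868 0.2886 0.075 ] F [ 0.0295  0.0819 -2.1213] w 0.009526185738775768
units [ 0.0062  0.0023 -0.1499] [-0.0042 -0.0003 -0.0044]  rows pos 1.0792586747600144 rot 0.03842918920053725
```

View pics/side_l6.png

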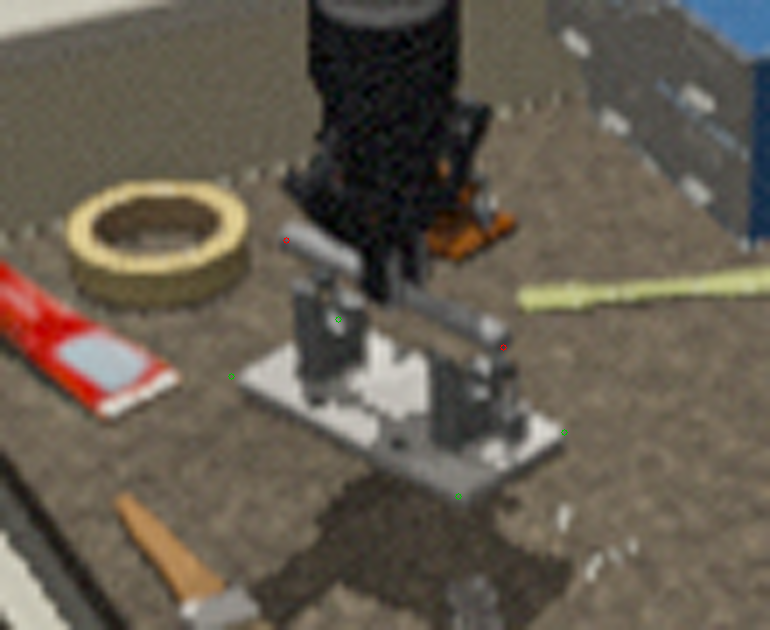

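View pics/top_l6.png

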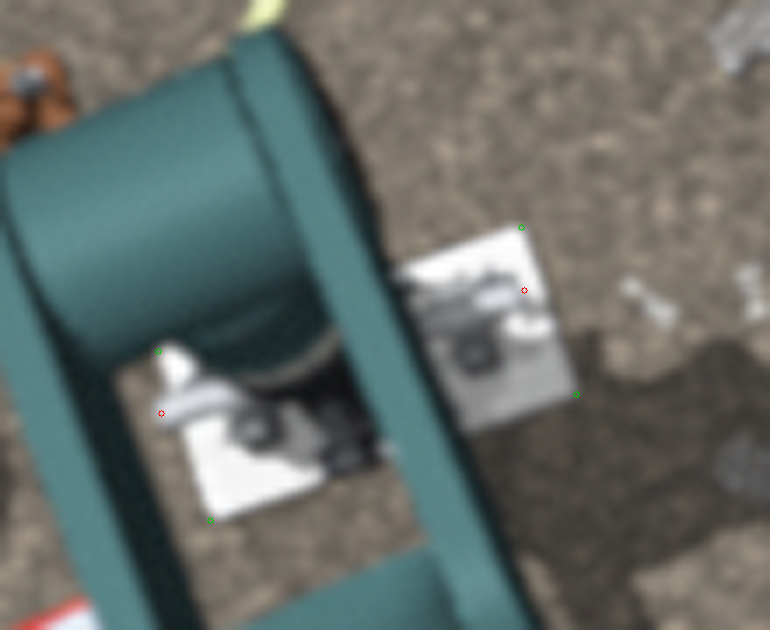

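Call:
step_arm:
  targets:
    - [0.004,0,0.02,0,0,0]
    - [0.004,0,0.04,0,0,0]
    - [0.004,0,0.05,0,0,0]
    - [0.004,0,0.05,0,0,0]

```text
t: 6.38
tool_pos: [0.4865, 0.2904, 0.0604]
tool_rot: [[-0.324, 0.946, -0.002], [0.946, 0.324, -0.0], [0.0, -0.002, -1.0]]
wrist_force: [-0.8, -0.5, -1.8]
width: 0.0097
```

Call:
step_arm:
  targets:
    - [0,0,0.01,0,0,0]
    - [0,0,0.02,0,0,0]
    - [0,0,0.03,0,0,0]
    - [0,0,0.03,0,0,0]

```text
t: 6.72
tool_pos: [0.4872, 0.2908, 0.054]
tool_rot: [[-0.324, 0.946, -0.0], [0.946, 0.324, 0.001], [0.001, 0.0, -1.0]]
wrist_force: [-3.1, -1.5, 5.1]
width: 0.0093
```

```bash
python3 look.py 7
```

```text
t 6.7167 pos [0.4872 0.2908 0.054 ] F [-3.1374 -1.5109  5.0511] w 0.00934241967122035
units [-0.0002 -0.0008 -0.22  ] [ 0.0001 -0.0009 -0.003 ]  rows pos 1.5826287453398227 rot 0.019459679125524976
```

View pics/side_l7.png

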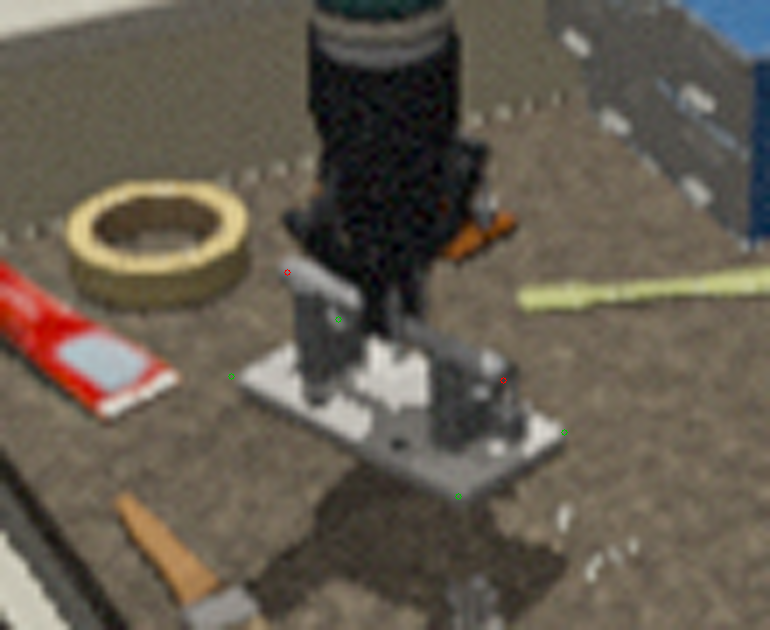

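Call:
step_arm:
  targets:
    - [0,0,0.01,0,0,0]
    - [0,0,0.02,0,0,0]
    - [0,0,0.03,0,0,0]
    - [0,0,0.03,0,0,0]

```text
t: 7.15
tool_pos: [0.4872, 0.2907, 0.0436]
tool_rot: [[-0.324, 0.946, -0.0], [0.946, 0.324, 0.001], [0.001, 0.0, -1.0]]
wrist_force: [-0.3, 0.8, -0.9]
width: 0.0093
```

Call:
step_arm:
  targets:
    - [0,0,0.006,0,0,0]
    - [0,0,0.012,0,0,0]
    - [0,0,0.015,0,0,0]
    - [0,0,0.015,0,0,0]

```text
t: 7.48
tool_pos: [0.4875, 0.2908, 0.0405]
tool_rot: [[-0.323, 0.946, 0.0], [0.946, 0.323, 0.001], [0.001, 0.0, -1.0]]
wrist_force: [-4.1, -1.2, 6.3]
width: 0.0093
```

```bash
python3 look.py 8
```

```text
t 7.4833 pos [0.4875 0.2908 0.0405] F [-4.0974 -1.1956  6.2607] w 0.009339757733564187
units [-0.0001 -0.0015 -0.265 ] [ 0.0006 -0.0009 -0.0033]  rows pos 1.9064509581033395 rot 0.02206999960777628
```

View pics/side_l8.png

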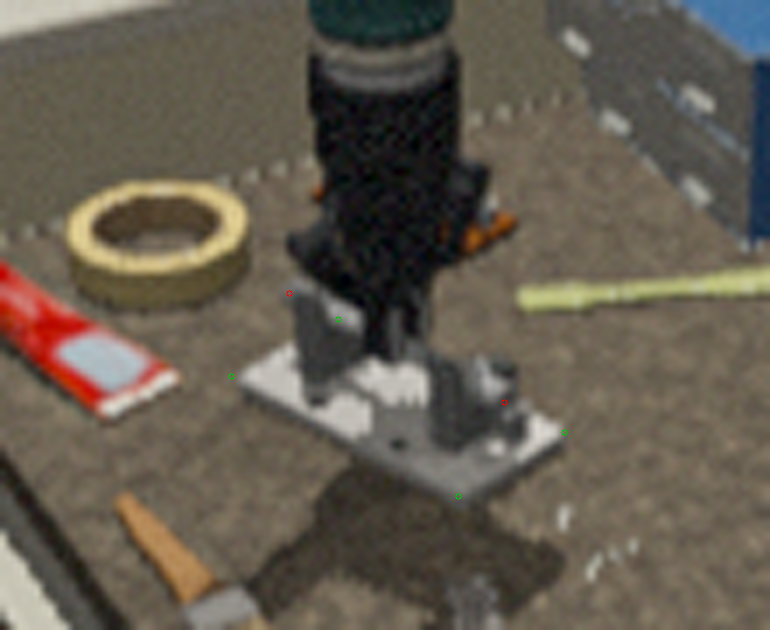

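Call:
step_arm:
  targets:
    - [0,0,0,0,0,0]
    - [0,0,0,0,0,0]
    - [0,0,0,0,0,0]
    - [0,0,0,0,0,0]
    - [0,0,0,0,0,0]
  fingers: 0.1

```text
t: 8.0
tool_pos: [0.4872, 0.2907, 0.0388]
tool_rot: [[-0.323, 0.946, -0.001], [0.946, 0.323, 0.001], [0.001, -0.0, -1.0]]
wrist_force: [0.1, -0.5, -0.6]
width: 0.0386
```

Call:
step_arm:
  targets:
    - [0,0,-0.05,0,0,0]
    - [0,0,-0.13,0,0,0]
    - [0,0,-0.25,0,0,0]
    - [0,0,-0.37,0,0,0]
    - [0,0,-0.42,0,0,0]

```text
t: 8.42
tool_pos: [0.4893, 0.2916, 0.171]
tool_rot: [[-0.323, 0.946, 0.008], [0.946, 0.323, 0.004], [0.002, 0.009, -1.0]]
wrist_force: [0.5, 0.4, 1.6]
width: 0.0382
```

```bash
python3 look.py 9
```

```text
t 8.4167 pos [0.4893 0.2916 0.171 ] F [0.5239 0.4217 1.6352] w 0.03823830542463558
units [-0.0009 -0.0099  0.1698] [ 0.011  -0.002  -0.0034]  rows pos 1.2233664007211482 rot 0.07324340246964021
```

View pics/side_l9.png

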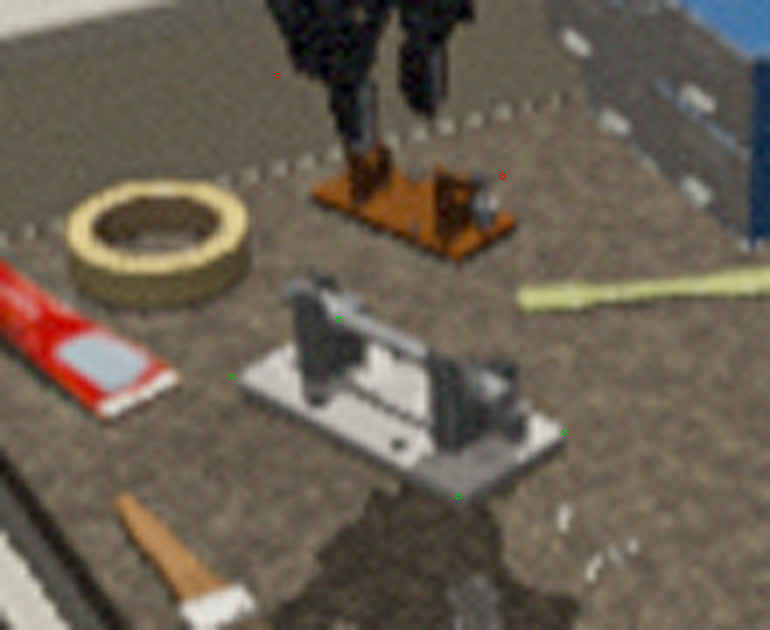

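View pics/top_l9.png

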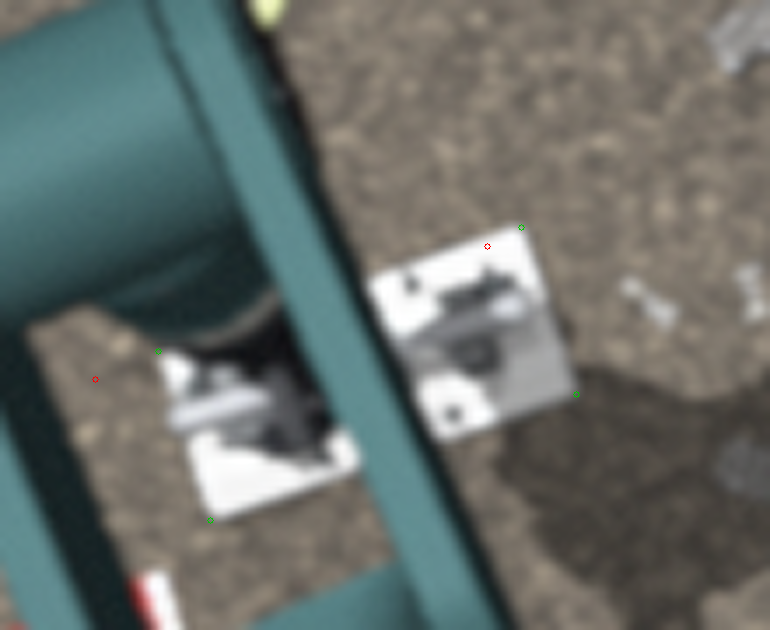

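```bash
python3 -c "
from h import *
to([.459,-.306,.16],0)"
```

```text
t 8.5167 pos [0.4896 0.2918 0.1701] F [ 0.6649 -0.3666  0.1663] w 0.03807341616646235
units [-1.8525 -0.7412  0.0234] [ 0.0116 -0.0042  0.4193]  rows pos 14.355399534381316 rot 2.6365872142280455
```

Call:
step_arm:
  targets:
    - [-0.06,-0.024,0,0,0,0.04]
    - [-0.17,-0.07,0,0,0,0.1]
    - [-0.29,-0.116,0,0,0,0.2]
    - [-0.41,-0.164,0,0,0,0.3]
    - [-0.53,-0.21,0,0,0,0.41]
  fingers: 1

```text
t: 8.93
tool_pos: [0.4776, 0.1183, 0.1627]
tool_rot: [[-0.004, 1.0, -0.004], [1.0, 0.004, 0.0], [0.0, -0.004, -1.0]]
wrist_force: [0.5, -0.2, -0.5]
width: -0.0003
```

```bash
python3 -c "
from h import *
to([.459,-.306,.16],0)"
```

```text
t 8.9333 pos [0.4776 0.1183 0.1627] F [ 0.5232 -0.2127 -0.5034] w -0.0002571671151884175
units [-1.414  -0.0682  0.0092] [-0.0049 -0.      0.0056]  rows pos 10.184927114219352 rot 0.04664782775818127
```

Call:
step_arm:
  targets:
    - [-0.13,-0.006,0,0,0,0]
    - [-0.26,-0.012,0,0,0,0]
    - [-0.39,-0.018,0,0,0,0]
    - [-0.52,-0.024,0,0,0,0]
    - [-0.65,-0.03,0,0,0,0]

```text
t: 9.35
tool_pos: [0.4701, -0.0768, 0.1628]
tool_rot: [[-0.007, 1.0, -0.003], [1.0, 0.007, 0.002], [0.002, -0.003, -1.0]]
wrist_force: [0.2, 0.1, -0.4]
width: -0.0001
```

Call:
step_arm:
  targets:
    - [-0.1,-0.006,0,0,0,0]
    - [-0.2,-0.012,0,0,0,0]
    - [-0.28,-0.018,0,0,0,0]
    - [-0.34,-0.02,0,0,0,0]
    - [-0.36,-0.022,0,0,0,0]

```text
t: 9.77
tool_pos: [0.4645, -0.1854, 0.1626]
tool_rot: [[-0.004, 1.0, -0.004], [1.0, 0.004, 0.001], [0.001, -0.004, -1.0]]
wrist_force: [0.3, 0.2, -0.6]
width: 0.0
```

```bash
python3 - <<'E'
from h import *
to([.459,-.306,.16],0)
C=np.array([.4870,.2906,0]); cx=np.array([.945,.326,0]); cy=np.array([-.326,.945,0])
for n,(x0,y0,w,h,s) in {"top":(170,195,90,75,8),"side":(205,165,70,60,10)}.items():
    p,d=imaging.read_camera(n); np.savez(f"{n}10.npz",p=p,d=d)
    cv2.imwrite(f"pics/{n}10f.png",p[...,::-1])
    b=cv2.resize(p[y0:y0+h,x0:x0+w],None,fx=s,fy=s,interpolation=2)[...,::-1].copy()
    def mark(P,col):
        for q in proj(n,P): cv2.circle(b,tuple(int(round(x)) for x in ((q-[x0,y0]+.5)*s)),3,col,1)
    mark([C+cy*j*.08+[0,0,.048] for j in(-1,1)],(0,0,255))
    mark([C+[0,0,.012]+cx*i*.04+cy*j*.085 for i in(-1,1) for j in(-1,1)],(0,200,0))
    cv2.imwrite(f"pics/{n}10.png",b)
E
```

```text
t 9.7667 pos [ 0.4645 -0.1854  0.1626] F [ 0.2572  0.2479 -0.5689] w 1.3109078219971491e-06
units [-0.4019 -0.0198  0.008 ] [-0.0047 -0.0018  0.0052]  rows pos 2.8953374863373678 rot 0.04529037988175126
```

View pics/side10.png

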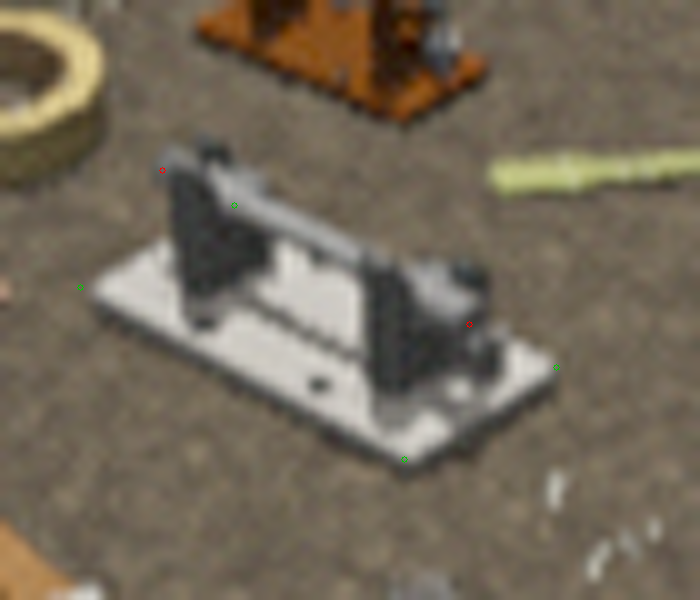

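View pics/top10.png

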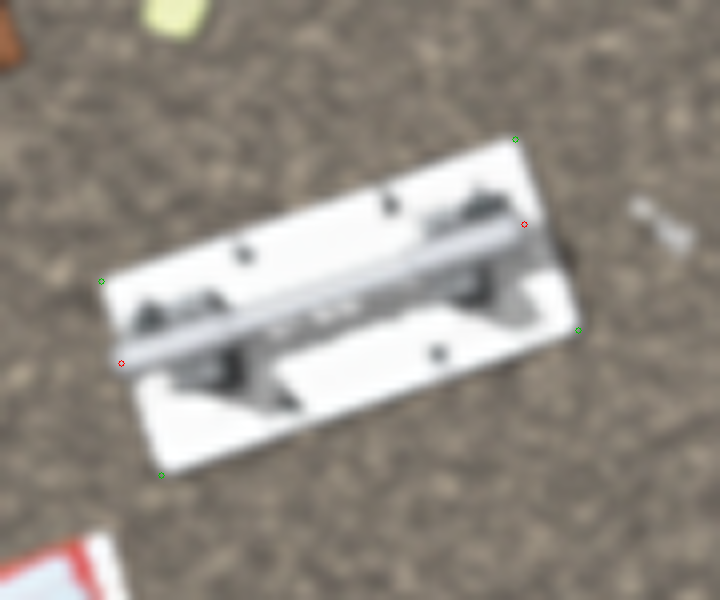

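```bash
python3 - <<'E'
from h import *
C=np.array([.4870,.2906,0]); cx=np.array([.945,.326,0]); cy=np.array([-.326,.945,0])
for n in("top","side"):
    f=np.load(n+"10.npz"); P=cloud(n,f["d"]); Q=P-C; X=Q@cx; Y=Q@cy; Z=P[...,2]
    pl=(abs(X)<.036)&(abs(Y)<.08)&(Z<.025)&(Z>0)&(f["d"]>0)&(f["p"].min(2)>150)
    print(n,"plate z",np.median(Z[pl]),pl.sum(),"table",np.median(Z[(abs(X)<.09)&(abs(X)>.055)&(abs(Y)<.08)&(Z<.03)]))
    for y0,y1 in((-.08,-.06),(-.06,-.04),(-.035,-.012),(-.012,.012),(.012,.035),(.04,.06),(.06,.08)):
        m=(abs(X)<.012)&(Y>y0)&(Y<y1)&(Z>.035)
        if m.sum(): print("  y",y0,y1,m.sum(),"z max/85%/med",Z[m].max().round(4),np.quantile(Z[m],.85).round(4),np.median(Z[m]).round(4),"x",np.median(X[m]).round(4))
E
```

```text
top plate z 0.011825248908263468 688 table -0.0002786385112827438
  y -0.08 -0.06 41 z max/85%/med 0.0628 0.0586 0.0551 x 0.0004
  y -0.06 -0.04 46 z max/85%/med 0.0638 0.0582 0.0542 x 0.0001
  y -0.035 -0.012 29 z max/85%/med 0.0588 0.0549 0.0521 x -0.0015
  y -0.012 0.012 31 z max/85%/med 0.0579 0.056 0.0525 x -0.0011
  y 0.012 0.035 32 z max/85%/med 0.0581 0.0563 0.0512 x -0.0018
  y 0.04 0.06 45 z max/85%/med 0.0655 0.0579 0.053 x -0.0006
  y 0.06 0.08 45 z max/85%/med 0.0678 0.0597 0.0555 x 0.0001
side plate z 0.010723336623631934 201 table -0.003172062256415118
  y -0.08 -0.06 26 z max/85%/med 0.0598 0.055 0.0524 x -0.0021
  y -0.06 -0.04 12 z max/85%/med 0.0645 0.0559 0.051 x -0.0039
  y -0.035 -0.012 11 z max/85%/med 0.0552 0.0546 0.0529 x -0.0038
  y -0.012 0.012 13 z max/85%/med 0.056 0.0524 0.0488 x -0.0
  y 0.012 0.035 18 z max/85%/med 0.0572 0.0536 0.0499 x -0.0021
  y 0.04 0.06 16 z max/85%/med 0.0602 0.0559 0.0519 x -0.0044
  y 0.06 0.08 9 z max/85%/med 0.0622 0.057 0.0536 x 0.0075
```

Call:
step_arm:
  targets:
    - [-0.1,-0.006,0,0,0,0]
    - [-0.2,-0.012,0.03,0,0,0]
    - [-0.3,-0.018,0.1,0,0,0]
    - [-0.38,-0.022,0.17,0,0,0]
    - [-0.402,-0.026,0.2,0,0,0]

```text
t: 10.28
tool_pos: [0.4574, -0.3043, 0.101]
tool_rot: [[-0.006, 1.0, -0.004], [1.0, 0.006, 0.003], [0.003, -0.004, -1.0]]
wrist_force: [-1.0, 0.5, -0.3]
width: 0.0003
```

```bash
python3 - <<'E'
from h import *
to([.457,-.306,.063],0)
for n,(x0,y0,w,h,s) in {"top":(370,190,70,70,8),"side":(290,250,100,80,7)}.items():
    p,d=imaging.read_camera(n); np.savez(f"{n}11.npz",p=p,d=d)
    cv2.imwrite(f"pics/{n}11.png",cv2.resize(p[y0:y0+h,x0:x0+w],None,fx=s,fy=s,interpolation=2)[...,::-1])
E
```

```text
t 10.2833 pos [ 0.4574 -0.3043  0.101 ] F [-1.012   0.4779 -0.2947] w 0.00031250442339649166
units [-0.0059 -0.0009  0.1267] [-0.0057 -0.004   0.0079]  rows pos 0.9124126071527615 rot 0.06634706131132377
```

View pics/side11.png

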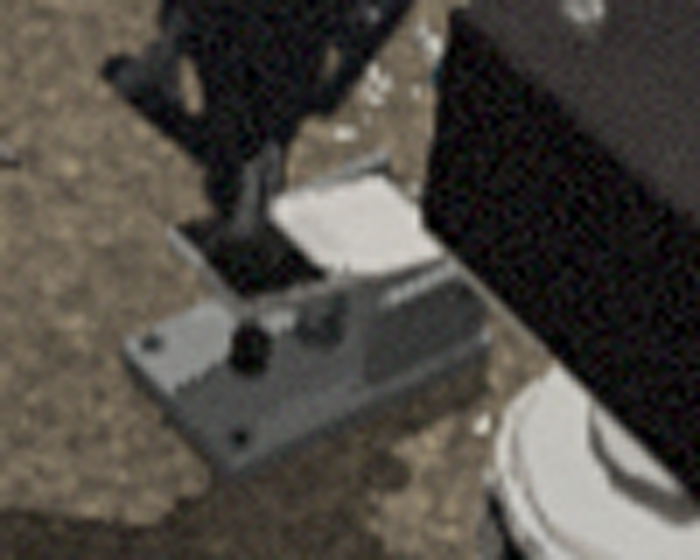

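View pics/top11.png

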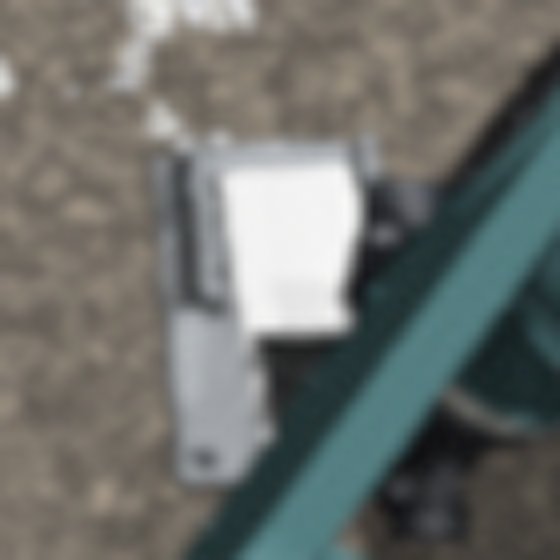

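Call:
step_arm:
  targets:
    - [-0.005,0,0.03,0,0,0]
    - [-0.005,0,0.06,0,0,0]
    - [-0.005,0,0.08,0,0,0]
    - [-0.005,0,0.085,0,0,0]
    - [-0.005,0,0.085,0,0,0]

```text
t: 10.8
tool_pos: [0.4589, -0.3043, 0.0794]
tool_rot: [[-0.008, 1.0, -0.0], [1.0, 0.008, 0.001], [0.001, -0.0, -1.0]]
wrist_force: [-0.6, 1.4, 2.5]
width: -0.0001
```

Call:
step_arm:
  targets:
    - [0,0,0.01,0,0,0]
    - [0,0,0.02,0,0,0]
    - [0,0,0.03,0,0,0]
    - [0,0,0.04,0,0,0]
    - [0,0,0.04,0,0,0]

```text
t: 11.22
tool_pos: [0.4583, -0.3056, 0.0669]
tool_rot: [[-0.007, 1.0, -0.001], [1.0, 0.007, 0.0], [0.0, -0.001, -1.0]]
wrist_force: [-2.9, -1.1, 4.8]
width: -0.0001
```

Call:
step_arm:
  targets:
    - [0,0,0.006,0,0,0]
    - [0,0,0.013,0,0,0]
    - [0,0,0.015,0,0,0]
    - [0,0,0.015,0,0,0]
    - [0,0,0.015,0,0,0]

```text
t: 11.63
tool_pos: [0.4582, -0.3057, 0.0632]
tool_rot: [[-0.007, 1.0, -0.001], [1.0, 0.007, 0.0], [0.0, -0.001, -1.0]]
wrist_force: [-3.7, 0.9, 7.3]
width: -0.0002
```

Call:
step_arm:
  targets:
    - [0,0,0,0,0,0]
    - [0,0,0,0,0,0]
    - [0,0,0,0,0,0]
    - [0,0,0,0,0,0]
    - [0,0,0,0,0,0]

```text
t: 12.05
tool_pos: [0.4582, -0.3057, 0.0632]
tool_rot: [[-0.007, 1.0, -0.001], [1.0, 0.007, 0.0], [0.0, -0.001, -1.0]]
wrist_force: [-2.9, 0.7, 6.3]
width: 0.0002
```

```bash
python3 - <<'E'
from h import *
to([.457,-.306,.063],0)
for n,(x0,y0,w,h,s) in {"top":(370,190,70,70,8),"side":(290,250,100,80,7)}.items():
    p,d=imaging.read_camera(n); np.savez(f"{n}12.npz",p=p,d=d)
    cv2.imwrite(f"pics/{n}12.png",cv2.resize(p[y0:y0+h,x0:x0+w],None,fx=s,fy=s,interpolation=2)[...,::-1])
    P=cloud(n,d); m=(p.min(2)>200)&(abs(P[...,0]-.51)<.03)&(abs(P[...,1]+.305)<.02)
    q=P[m]; print(n,len(q),np.median(q,0)); A=np.c_[q[:,:2]-q[:,:2].mean(0),np.ones(len(q))]; print(np.linalg.lstsq(A,q[:,2],rcond=None)[0])
p,d=np.load("top0.npz")["p"],np.load("top0.npz")["d"]; P=cloud("top",d); m=(p.min(2)>200)&(abs(P[...,0]-.51)<.03)&(abs(P[...,1]+.305)<.02)
q=P[m];A=np.c_[q[:,:2]-q[:,:2].mean(0),np.ones(len(q))]; print("before",np.linalg.lstsq(A,q[:,2],rcond=None)[0])
E
```

```text
t 12.05 pos [ 0.4582 -0.3057  0.0632] F [-2.914   0.7078  6.2942] w 0.00015835977840208
units [-0.0009 -0.0041  0.0006] [-0.0016 -0.0003  0.0089]  rows pos 0.030631164393874057 rot 0.057071313750472204
top 196 [ 0.5135 -0.2993  0.0592]
[-0.0464  0.1683  0.0613]
side 2 [ 0.5079 -0.3051  0.0572]
[-0.0369  0.0508  0.0572]
before [-0.2134 -0.0114  0.0657]
```

View pics/side12.png

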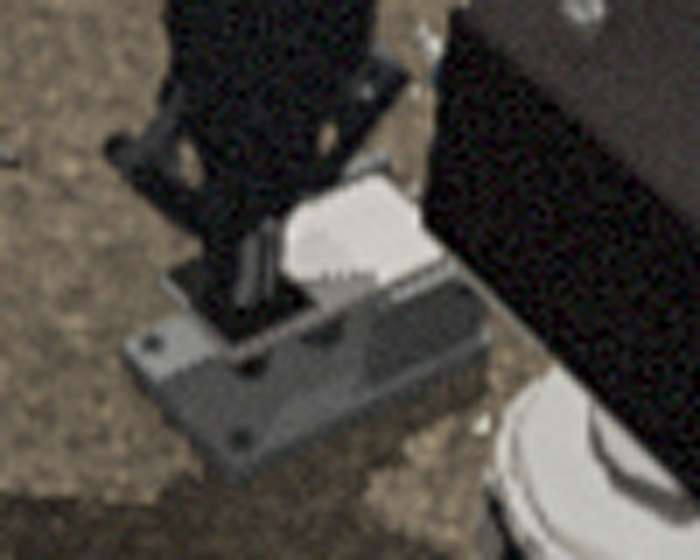

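Call:
step_arm:
  targets:
    - [0,0,0,0,0,0]
    - [0,0,0,0,0,0]
    - [0,0,0,0,0,0]
    - [0,0,0,0,0,0]
    - [0,0,0,0,0,0]

```text
t: 12.57
tool_pos: [0.4583, -0.3057, 0.0632]
tool_rot: [[-0.007, 1.0, -0.001], [1.0, 0.007, 0.0], [0.0, -0.001, -1.0]]
wrist_force: [-3.6, 0.2, 5.2]
width: 0.0001
```

Call:
step_arm:
  targets:
    - [0,0,0,0,0,0]
    - [0,0,0,0,0,0]
    - [0,0,0,0,0,0]
    - [0,0,0,0,0,0]
    - [0,0,0,0,0,0]

```text
t: 12.98
tool_pos: [0.4582, -0.3057, 0.0632]
tool_rot: [[-0.007, 1.0, -0.001], [1.0, 0.007, 0.0], [0.0, -0.001, -1.0]]
wrist_force: [-4.3, 0.7, 6.0]
width: -0.0002
```

Call:
step_arm:
  targets:
    - [0,0,0,0,0,0]
    - [0,0,0,0,0,0]
    - [0,0,0,0,0,0]
    - [0,0,0,0,0,0]
    - [0,0,0,0,0,0]

```text
t: 13.4
tool_pos: [0.4582, -0.3057, 0.0632]
tool_rot: [[-0.007, 1.0, -0.001], [1.0, 0.007, 0.0], [0.0, -0.001, -1.0]]
wrist_force: [-3.1, 0.6, 6.1]
width: -0.0002
```

Call:
step_arm:
  targets:
    - [0,0,0,0,0,0]
    - [0,0,0,0,0,0]
    - [0,0,0,0,0,0]
    - [0,0,0,0,0,0]
    - [0,0,0,0,0,0]

```text
t: 13.82
tool_pos: [0.4583, -0.3057, 0.0632]
tool_rot: [[-0.007, 1.0, -0.001], [1.0, 0.007, 0.0], [0.0, -0.001, -1.0]]
wrist_force: [-4.6, 0.8, 6.9]
width: -0.0
```

Call:
step_arm:
  targets:
    - [0,0,0,0,0,0]
    - [0,0,0,0,0,0]
    - [0,0,0,0,0,0]
    - [0,0,0,0,0,0]
    - [0,0,0,0,0,0]

```text
t: 14.23
tool_pos: [0.4582, -0.3057, 0.0632]
tool_rot: [[-0.007, 1.0, -0.001], [1.0, 0.007, 0.0], [0.0, -0.001, -1.0]]
wrist_force: [-3.8, 0.9, 6.5]
width: 0.0002
```

Call:
step_arm:
  targets:
    - [0,0,0,0,0,0]
    - [0,0,0,0,0,0]
    - [0,0,0,0,0,0]
    - [0,0,0,0,0,0]
    - [0,0,0,0,0,0]

```text
t: 14.65
tool_pos: [0.4583, -0.3057, 0.0632]
tool_rot: [[-0.007, 1.0, -0.001], [1.0, 0.007, 0.0], [0.0, -0.001, -1.0]]
wrist_force: [-3.3, 0.8, 5.9]
width: 0.0
```

```bash
python3 - <<'E'
from h import *
p,d=imaging.read_camera("top"); cv2.imwrite("pics/top13.png",p[...,::-1])
to([.457,-.306,.063],0)
a=np.load("top10.npz")["p"].astype(int); print("cradle region change",abs(a-p)[200:265,170:250].mean())
E
```

```text
t 14.7 pos [ 0.4582 -0.3057  0.0632] F [-4.1569  0.2646  6.6249] w -0.00033950277633400006
units [-0.0009 -0.0041  0.0007] [-0.0016 -0.0002  0.0089]  rows pos 0.030785981760442546 rot 0.05708618405649834
cradle region change 0.7553205128205128
```

View pics/top13.png

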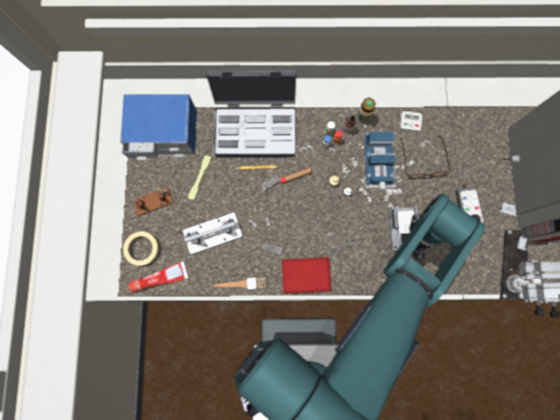

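```bash
python3 -c "
from rig import close_job
print(close_job())"
```

```text
the job is handed in; nothing more can be done
None
```

I pushed the test bar into the white cradle with grey forks, let go of it, then pressed the paddle half-way. I held it there for about 3 s and handed the job in at 14.7 s, still holding it.

- **Bar:** The upward force peaked at about 7 N as the bar met the jaw rollers, then dropped to nothing as it passed below them. It rose again when the bar reached the slot floor at the expected height. After release, the top-camera depth showed the bar level and within about 2 mm of home. I inferred that the jaws are shut from the force drop and the pictures, not from a joint reading.
- **Paddle:** The fingertips rested steadily at 63.2 mm height (63 mm is level) with 5 to 7 N upward. The side picture shows the plate about flush with the cheeks. A coarse depth fit gave a slope of about 0.05 rad, which I took as noise.
- **Other things:** In the last top view the cradle area was unchanged and the bystanders I could see were where they started. The hex key was too faint to make out there, but the gripper never worked near it.
- **What went wrong:** The first grasp closed on the top of the bar and rode up off it, so I reopened, went lower and gripped again. The side camera showed parts of the cradle and bar 1 to 2 pixels (3 to 4 mm) off the top-camera fit. I trusted the top camera and the force readings.

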